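Load the bead dispenser from the cups

TASK

Get the bead dispenser ready: first push its outlet door fully shut so that the catch holds it, then load it by tipping the wooden bead out of each cup that holds one into the sunken well, holding the cup clear of the raised walls so that it does not knock against them; do not pluck the beads out with the fingers. Stand all three cups, the ones found empty too, upright with its whole foot on the cork board, and leave the door shut and everything else on the bench where it is.

Things in the scene. Friction and masses are not known exactly. Their poses are not given: they have to be found in the camera images.
- hopper_well (a point): Bead dispenser, a fixed brown wooden box 190 mm deep (its x) by 220 mm wide (its y), rim 130 mm above the bench, walls 12 mm. Inside is an open-topped sunken well, 166 x 196 mm, its floor 80 to 92 mm below the rim, sloping down to the outlet. This point is the well's centre at rim height; x points to the back, z up. The outlet, 120 mm wide, is in the front (-x) wall, towards the robot.
- flap (a joint): Angle of the dispenser's dark wooden outlet door on its upright hinge (on the left as seen from the robot): 0 = fully shut, positive = swung out towards the robot. It stays where left (0.05 N m). At about 0.1 rad its free edge meets a sprung ball catch; about 5 N there pushes it past the ball, which then holds it shut.
- flap_hinge (a point): Point on the outlet door's hinge line, half-way up (78 mm above the bench), mid-thickness. The door is 80 mm high, 12 mm thick, spans 38 to 118 mm above the bench, and extends 154 mm from here along its own -y; its outer face looks to its own -x, 6 mm from this point's plane. This frame turns with the door.
- flap_edge (a point): Free edge of the outlet door, half-way up, mid-thickness, 154 mm from the hinge. The small steel block of the ball catch stands on the dispenser's front just beyond this edge when the door is shut.
- cork_top (a point): Cork board lying fixed on the bench, 400 mm (its x) by 220 mm (its y), 8 mm thick; this point is the centre of its top face, z up.
- cup0_center (a point): Dark wooden cup, one of three alike, with a loose bead in it or empty: conical, 72 mm high, outer diameter 62 mm at the foot and 88 mm at the rim, wall 4 mm, 0.1 kg. This point is on its axis 36 mm above the underside; z points out of the mouth. A lug handle sticks out along its -x.
- cup0_lug (a point): Middle of that cup's flat lug handle, 70 mm from the cup's axis along its -x and 47 mm above its underside; same axes as the cup. The lug is 14 mm thick (along y), 34 mm high and ends 92 mm from the axis; pinch it across its thickness.
- cup1_center (a point): Dark wooden cup, one of three alike, with a loose bead in it or empty: conical, 72 mm high, outer diameter 62 mm at the foot and 88 mm at the rim, wall 4 mm, 0.1 kg. This point is on its axis 36 mm above the underside; z points out of the mouth. A lug handle sticks out along its -x.
- cup1_lug (a point): Middle of that cup's flat lug handle, 70 mm from the cup's axis along its -x and 47 mm above its underside; same axes as the cup. The lug is 14 mm thick (along y), 34 mm high and ends 92 mm from the axis; pinch it across its thickness.
- cup2_center (a point): Dark wooden cup, one of three alike, with a loose bead in it or empty: conical, 72 mm high, outer diameter 62 mm at the foot and 88 mm at the rim, wall 4 mm, 0.1 kg. This point is on its axis 36 mm above the underside; z points out of the mouth. A lug handle sticks out along its -x.
- cup2_lug (a point): Middle of that cup's flat lug handle, 70 mm from the cup's axis along its -x and 47 mm above its underside; same axes as the cup. The lug is 14 mm thick (along y), 34 mm high and ends 92 mm from the axis; pinch it across its thickness.
- bead0_center (a point): Centre of a loose pale wooden bead, a ball 40 mm across, 25 g, that starts on the floor of cup 0 (reads None from the start if that cup is empty).
- bead1_center (a point): Centre of a loose pale wooden bead, a ball 40 mm across, 25 g, that starts on the floor of cup 1 (reads None from the start if that cup is empty).
- bead2_center (a point): Centre of a loose pale wooden bead, a ball 40 mm across, 25 g, that starts on the floor of cup 2 (reads None from the start if that cup is empty).
- twine: Bystander to leave where it is: tall cone of twine, 64 mm across, 110 mm high; origin at its underside.
- mallet: Bystander to leave where it is: hammer lying flat; origin at its underside.
- awl: Bystander to leave where it is: awl lying flat, like a screwdriver; origin at its underside.
- tin: Bystander to leave where it is: open metal tin, 80 mm across, 100 mm high; origin at its underside.
- offcut: Bystander to leave where it is: dark wooden offcut, 90 x 50 x 25 mm; origin at its underside.
Mind the look-alikes: they are no part of the job. What is shaped like the part that bears cup2_center but green is not meant. Leave any pink or yellow look-alike of the part that bears cup1_center alone.

How it is judged (in metres and radians):
On the way, in this order (a step that is already met when the one before it is completed fails the run):
1. the outlet door is shut on its catch, before any bead is loaded (value of joint flap below 0.025 rad), for 0.3 s.
2. all beads lie in the sunken well, with the door shut (value of joint flap below 0.025 rad and x of bead0_center in the frame of hopper_well between -0.088 and 0.088 m and y of bead0_center in the frame of hopper_well between -0.1 and 0.1 m and z of bead0_center in the frame of hopper_well between -0.085 and -0.015 m and x of bead1_center in the frame of hopper_well between -0.088 and 0.088 m and y of bead1_center in the frame of hopper_well between -0.1 and 0.1 m and z of bead1_center in the frame of hopper_well between -0.085 and -0.015 m and x of bead2_center in the frame of hopper_well between -0.088 and 0.088 m and y of bead2_center in the frame of hopper_well between -0.1 and 0.1 m and z of bead2_center in the frame of hopper_well between -0.085 and -0.015 m), for 0.2 s.
At the end, for the whole second after the job is handed in: The outlet door is shut (under 0.025 rad); every bead lies at rest in the well, below the rim; every cup stands upright (within 0.1 rad), at rest, its foot wholly on the cork board (its axis within 168 mm of the board's centre along its length and 78 mm across) (all of step 2 and linear speed of each of bead0, bead1, bead2 below 0.03 m/s and x of cup0_center in the frame of cork_top between -0.168 and 0.168 m and y of cup0_center in the frame of cork_top between -0.078 and 0.078 m and angle between each of cup0_center, cup1_center, cup2_center's own z axis and vertical below 0.1 rad and z of cup0_center in the frame of cork_top between 0.03 and 0.042 m and linear speed of each of cup0, cup1, cup2 below 0.02 m/s and x of cup1_center in the frame of cork_top between -0.168 and 0.168 m and y of cup1_center in the frame of cork_top between -0.078 and 0.078 m and z of cup1_center in the frame of cork_top between 0.03 and 0.042 m and x of cup2_center in the frame of cork_top between -0.168 and 0.168 m and y of cup2_center in the frame of cork_top between -0.078 and 0.078 m and z of cup2_center in the frame of cork_top between 0.03 and 0.042 m); the robot touches nothing.
It fails at once if a bystander is pushed more than 4 cm out of place (distance of any of twine, mallet, awl, tin, offcut from where it was at the start of the episode above 0.04 m).
It fails at once if a lifted cup is knocked against the dispenser (over 8 N) ((contact force between cup0 and hopper above 8 N and height (world z) of cup0_center above 0.08 m) or (contact force between cup1 and hopper above 8 N and height (world z) of cup1_center above 0.08 m) or (contact force between cup2 and hopper above 8 N and height (world z) of cup2_center above 0.08 m)).
It fails at once if a bead is plucked with the fingers out of its standing cup ((contact force between the fingers and bead0 above 3 N and distance between bead0_center and cup0_center below 0.07 m and height (world z) of bead0_center below 0.1 m) or (contact force between the fingers and bead1 above 3 N and distance between bead1_center and cup1_center below 0.07 m and height (world z) of bead1_center below 0.1 m) or (contact force between the fingers and bead2 above 3 N and distance between bead2_center and cup2_center below 0.07 m and height (world z) of bead2_center below 0.1 m)).
Of bead0, bead1, bead2 only 1 to 3 are there at a start; the rules pass over those that are not, and their reading is None.
At some moment in a run one of cup0, cup1, cup2 may be knocked a few centimetres aside while the robot is not near it.
It also fails if it takes over 210 s, if anything falls off the work surface, if the arm or the gripper's body presses on something with over 40 N, if the wrist force passes 120 N, or if a joint passes its speed limit or range.

ROBOT

A 6-joint arm with a two-finger parallel gripper is mounted at the origin on the work surface. World frame = base frame: x ahead of the robot, y to its left, z up, the work surface at z = 0. Lengths are in mm, angles in rad, forces in N, time in s.
With the tool pointing down it reaches from about 350 to 950 mm from the base axis. Payload 17.4 kg.
Tool frame: the origin (TCP) lies between the finger pads; the fingertips stand 14 mm ahead of it and the grasp point (between the pads) lies 5 mm behind it (bot.finger_overhang is the distance from the TCP to the fingertips, in mm); y points along the fingers, z is the direction in which the jaws open and shut, and the axes are right-handed (so a half turn about y gives the same grasp; the last joint's range is limited). The gripper opens to 93 mm and grips with 3 to 60 N. Pads are 15 mm wide; open, the fingers measure 128 mm over their backs; the gripper's body (75 mm by 188 mm) begins 65 mm behind the grasp point.
Start: joints at [1.24, 0.116, 1.442, -0, 1.584, -0.038], TCP at [194.836, 646.275, 205.246] pointing down, gripper open.
Joint ranges: [-2.83, 2.83], [-0.83, 2.19], [0.07, 2.5], [-1.14, 4.28], [0.01, 3], [-2.97, 2.97]. Speed limits (rad/s): [1.89, 1.89, 2.22, 3.14, 3.14, 3.14].

INTERFACE

Orientations are given as a unit quaternion [x, y, z, w].
In Python, from bench import bot gives the robot as it stands. Calls block until the motion is done:
- bot.move_pose(position, orientation): joint-space move of the TCP to a pose.
- bot.move_straight(position, vel=150, orientation=None, contact_N=None): straight line of the TCP; orientation=None keeps the orientation; vel is the mean speed in mm/s. With contact_N (N) it stops when the force on the tool has changed by that much, and returns True; else False.
- bot.goto_joints(angles): joint-space move.
- bot.command_gripper(opening, squeeze=None): opening from 0.0 (shut) to 1.0 (fully open); squeeze is the grip in N (None keeps the last); returns when the fingers have stopped.
- bot.dwell(seconds).
- bot.solve_ik(position, orientation): joint angles nearest the present ones, or None.
- bot.read_state(): the state.
- bot.read_camera(name): name is "side" or "top"; returns the picture (384x512x3 uint8, blue, green, red); there is no depth.
- bot.camera_params(name): a dict with "mtx" (3x3 intrinsics, pixels), "dist_coeffs" ([k1, k2, p1, p2, k3] as OpenCV has them; the pictures are not rectified), "pose" (4x4, takes a point from camera to world coordinates). Camera axes: x right, y down, z forward; pixel columns grow to the right and rows downward; lengths in mm; the calibration is good to about 2 mm. A picture is of the moment at which its call begins. camera_params takes no time and is no camera call.
A pose or a line that the arm cannot do raises bot.PlanningError and nothing moves.
- bot.sign_off(): hands the job in, once; it reports no verdict.
The state is a dict: "clock": time; "q": joint angles; "joint_vel": joint speeds; "tau": joint torques, N m; "ee_pos": TCP position; "eef_rot": TCP orientation; "contact_force": force on the tool from outside, world axes, zero at the start; "torque": the same for the moment, N m; "grip_width": opening from 0.0 (shut) to 1.0 (fully open).
Only numpy, scipy, OpenCV 4.12 (cv2) and the standard library are available. Lean on these libraries where they do the work, as an engineer would, in place of code of your own. Each camera call takes 0.05 s, during which the arm holds its last target.

## Working session

There is one attempt and no reset: what is moved stays moved. The work goes in short steps, each a Python script; the robot and the scene stay as the last script left them, time stands still between calls to the robot, and variables do not carry over. Pictures are saved under pics/ and viewed, and the job is handed in when it is done.

```bash
ls; mkdir -p pics
python3 - <<'E'
from bench import bot
import cv2,numpy as np
for n in("side","top"):
    im=bot.read_camera(n); cv2.imwrite(f"pics/{n}0.png",im)
    p=bot.camera_params(n); print(n,np.round(p["mtx"],1).tolist(),p["dist_coeffs"],np.round(p["pose"],3).tolist())
s=bot.read_state(); print(s["clock"],s["ee_pos"],s["eef_rot"],s["grip_width"],bot.finger_overhang)
E
```

```text
pics
side [[382.9, 0.0, 255.4], [0.0, 382.9, 194.5], [0.0, 0.0, 1.0]] [-0.10703943  0.          0.          0.          0.        ] [[0.802, -0.339, 0.491, -103.497], [-0.597, -0.467, 0.653, -908.503], [0.008, -0.817, -0.577, 884.262], [0.0, 0.0, 0.0, 1.0]]
top [[355.4, 0.0, 254.8], [0.0, 355.4, 189.3], [0.0, 0.0, 1.0]] [0.02970623 0.         0.         0.         0.        ] [[0.021, -0.999, 0.033, 491.409], [-1.0, -0.021, 0.024, -59.069], [-0.023, -0.034, -0.999, 1430.753], [0.0, 0.0, 0.0, 1.0]]
0.1 [194.76064728 646.10672379 204.60231655] [ 0.69988722 -0.10320064  0.10307419 -0.69920184] 1.0037516564832325 14.0
```

View pics/top0.png

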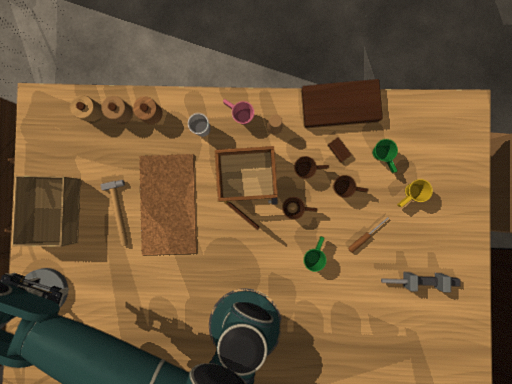

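View pics/side0.png

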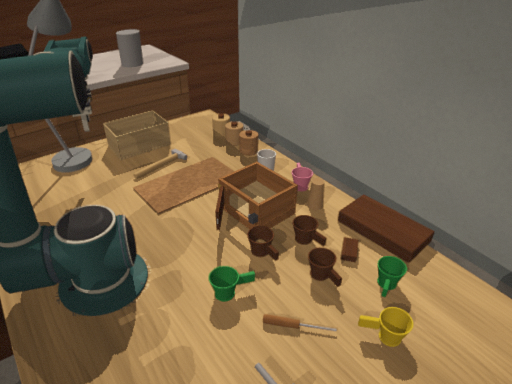

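Run:
```python
import cv2
a=cv2.imread("pics/top0.png");b=cv2.imread("pics/side0.png")
cv2.imwrite("pics/c1.png",cv2.resize(a[125:265,200:380],None,fx=4.2,fy=4.2,interpolation=cv2.INTER_CUBIC))
cv2.imwrite("pics/c2.png",cv2.resize(b[150:300,200:380],None,fx=4,fy=4,interpolation=cv2.INTER_CUBIC))
```

```text
(no output)
```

View pics/c1.png

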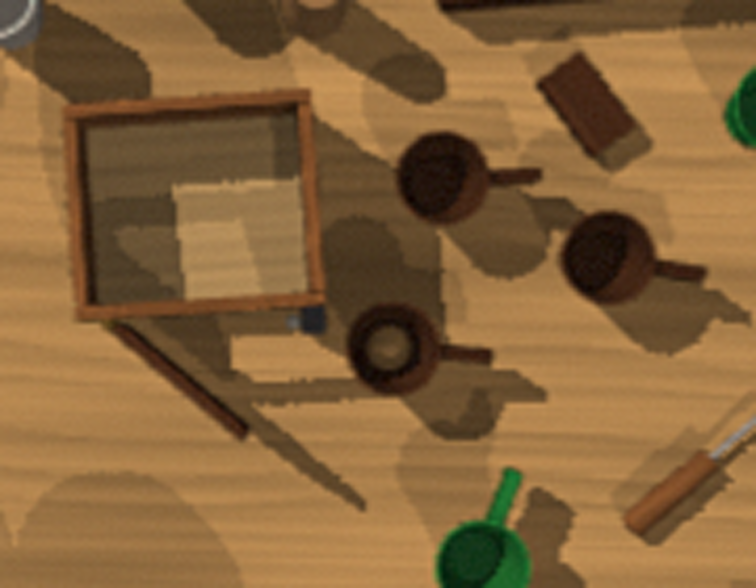

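View pics/c2.png

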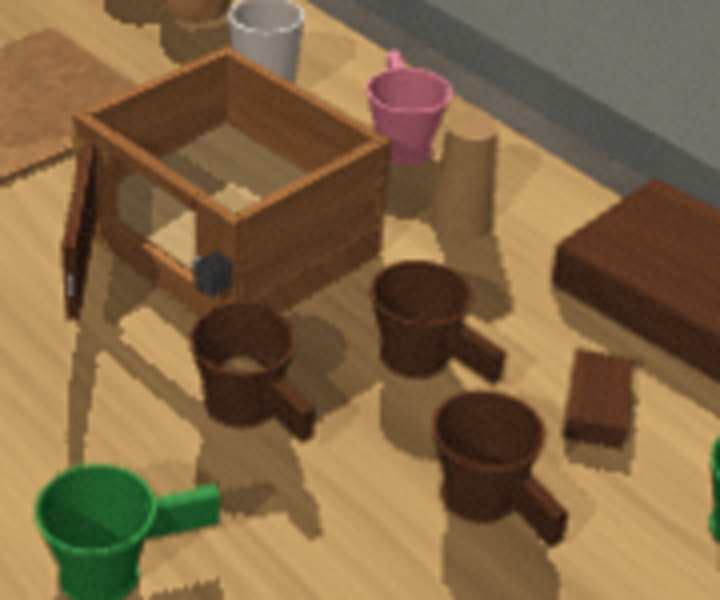

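```bash
cat > h.py <<'E'
from bench import bot
import cv2,numpy as np
from scipy.spatial.transform import Rotation as R
def ray(n,uv):
    p=bot.camera_params(n);P=np.array(p["pose"])
    x=cv2.undistortPoints(np.array([[uv]],float),np.array(p["mtx"]),np.array(p["dist_coeffs"]))[0,0]
    return P[:3,3],P[:3,:3]@np.array([x[0],x[1],1])
def atz(n,uv,z):
    o,d=ray(n,uv);return o+d*(z-o[2])/d[2]
def proj(n,X):
    p=bot.camera_params(n);P=np.linalg.inv(np.array(p["pose"]))
    r=cv2.projectPoints(np.array(X,float).reshape(-1,1,3),cv2.Rodrigues(P[:3,:3])[0],P[:3,3],np.array(p["mtx"]),np.array(p["dist_coeffs"]))[0]
    return r[:,0]
def snap(n,f,crop=None,s=4):
    im=bot.read_camera(n);cv2.imwrite("pics/"+f+"_raw.png",im)
    if crop: x0,y0,x1,y1=crop; im=cv2.resize(im[y0:y1,x0:x1],None,fx=s,fy=s,interpolation=cv2.INTER_CUBIC)
    cv2.imwrite("pics/"+f+".png",im)
E
python3 - <<'E'
from h import *
c=lambda x,y:((x+.5)/4.2-.5+200,(y+.5)/4.2-.5+125)
print("rim");P=[]
for n,q in dict(TL=(65,107),TR=(310,90),BR=(325,305),BL=(78,320)).items():
    w=atz("top",c(*q),130);P.append(w);print(n,w.round(1))
P=np.array(P)[:,:2];print("c",P.mean(0),[np.linalg.norm(P[i]-P[i-1]) for i in range(4)],np.degrees(np.arctan2(*(P[0]+P[1]-P[2]-P[3])[::-1])))
s=lambda x,y:((x+.5)/4-.5+200,(y+.5)/4-.5+150)
for q in ((78,120),(228,50),(387,143),(238,218)): print("side",atz("side",s(*q),130).round(1))
for q in ((115,325),(243,435)): print("door",atz("top",c(*q),118).round(1))
for r,l in (((391,349),(490,355)),((442,176),(540,174)),((607,257),(704,273))):
    a=atz("top",c(*r),72);b=atz("top",c(*l),64);d=b-a;print("cup",a.round(1),b.round(1),np.hypot(*d[:2]).round(1),np.degrees(np.arctan2(d[1],d[0])).round(1))
for q in ((243,335),(421,290),(489,425)): print("side cup",atz("side",s(*q),72).round(1))
# cork corners full image
for q in ((140,154),(195,153),(197,253),(142,255)): print("cork",atz("top",q,8).round(1))
for q in ((137,182),(205,160),(238,173),(170,208)): print("cork side",atz("side",q,8).round(1))
# contrast
a=cv2.imread("pics/top0.png")
a=np.clip(a[145:225,275:370].astype(float)*3,0,255).astype(np.uint8)
b=cv2.imread("pics/side0.png");b=np.clip(b[205:295,235:345].astype(float)*3,0,255).astype(np.uint8)
cv2.imwrite("pics/e1.png",cv2.resize(a,None,fx=6,fy=6,interpolation=cv2.INTER_CUBIC));cv2.imwrite("pics/e2.png",cv2.resize(b,None,fx=6,fy=6,interpolation=cv2.INTER_CUBIC))
E
```

```text
rim
TL [676.4 121.1 130. ]
TR [695.3 -93.3 130. ]
BR [ 507.6 -110.1  130. ]
BL [490. 105. 130.]
c [592.30719856   5.66353443] [np.float64(187.13414894886307), np.float64(215.20569397085276), np.float64(188.3944900402511), np.float64(215.82806887187135)] 5.013760543314937
side [488.1  96.8 130. ]
side [672.5 117.1 130. ]
side [689.6 -95.4 130. ]
side [ 515.7 -106.4  130. ]
door [486.2  73.8 118. ]
door [392.3 -41.  118. ]
cup [ 469.7 -172.9   72. ] [ 466.1 -263.5   64. ] 90.7 -92.3
cup [ 627.9 -216.3   72. ] [ 632.2 -306.3   64. ] 90.1 -87.3
cup [ 557.2 -366.1   72. ] [ 544.8 -455.2   64. ] 90.0 -97.9
side cup [ 471.5 -172.8   72. ]
side cup [ 626.4 -215.4   72. ]
side cup [ 558.7 -364.9   72. ]
cork [672.  441.1   8. ]
cork [680.4 218.8   8. ]
cork [280.  199.8   8. ]
cork [267.1 419.6   8. ]
cork side [295.4 447.2   8. ]
cork side [619.2 436.3   8. ]
cork side [677.6 256.    8. ]
cork side [327.9 202.    8. ]
```

View pics/e1.png

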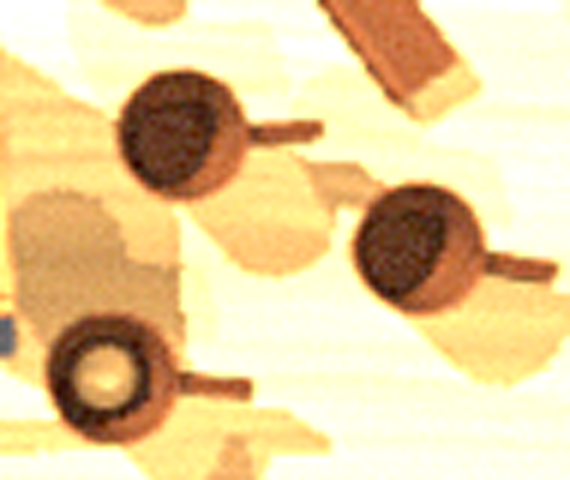

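View pics/e2.png

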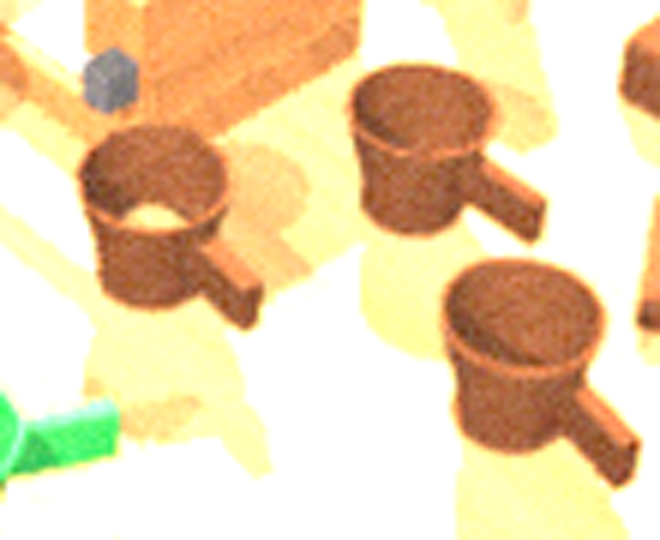

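```bash
cat >> h.py <<'E'
def toolq(app,jaw):
    y=np.array(app,float);y/=np.linalg.norm(y);z=np.array(jaw,float);z-=y*(z@y);z/=np.linalg.norm(z)
    return R.from_matrix(np.c_[np.cross(y,z),y,z]).as_quat()
YB=np.radians(5.0);WELL=np.array([592.,5.5,130.])
HB=R.from_euler('z',YB).as_matrix()
def cuptool(center,Rc,beta,s=1,r=70,h=11):
    a=np.array([np.cos(beta),0,-np.sin(beta)])
    p=np.array(center)+Rc@(np.array([-r,0,h])+5*a)
    return p,toolq(Rc@a,Rc@np.array([0,s,0]))
def cupR(psi,phi=0): # psi heading of cup +x ; phi tip of mouth toward +x
    return (R.from_euler('z',psi)*R.from_euler('y',phi)).as_matrix()
E
python3 - <<'E'
from h import *
s=bot.read_state();print(R.from_quat(s["eef_rot"]).as_matrix().round(2))
for q in ((322,240),(316,260),(306,265)): print("green",atz("top",q,70).round(0))
for q in ((340,148),): print("offcut",atz("top",q,25).round(0))
cups=dict(A=((470,-173),-92.3),B=((627,-216),-87.3),C=((558,-365.5),-97.9))
for b in (90,75,60,45,30):
  for sg in(1,-1):
    out=[]
    for n,(c,l) in cups.items():
        out.append(bot.solve_ik(*cuptool([*c,36],cupR(np.radians(l+180)),np.radians(b),sg)) is not None)
    for c in ((370,320),(475,325),(580,330)):
        out.append(bot.solve_ik(*cuptool([*c,44],cupR(np.radians(93)),np.radians(b),sg)) is not None)
    ok=[]
    for psi in range(-180,180,15):
        Rc=cupR(np.radians(psi),np.radians(110))
        # mouth centre offset
        c=WELL+[0,0,100]-R.from_euler('z',np.radians(psi)).apply([70,0,0])
        if bot.solve_ik(*cuptool(c,Rc,np.radians(b),sg)) is not None: ok.append(psi)
    print(b,sg,out,ok)
E
```

```text
[[ 0.96 -0.    0.29]
 [-0.29 -0.    0.96]
 [-0.   -1.   -0.  ]]
green [ 350. -286.   70.]
green [ 274. -264.   70.]
green [ 254. -227.   70.]
offcut [ 708. -358.   25.]
90 1 [True, True, True, True, True, True] [-180, -165, -150, -135, -120, -105, -90, -75, -60, -45, -30, -15, 135, 150, 165]
90 -1 [True, True, True, True, True, True] [-180, -165, -150, -135, -120, -105, -90, -75, -60, -45, -30, -15, 135, 150, 165]
75 1 [True, True, True, True, False, False] [-180, -165, -150, -135, -120, -105, -90, -75, -60, -45, -30, -15, 0, 15, 165]
75 -1 [True, True, True, True, True, True] [-180, -165, -150, -135, -120, -105, -90, -75, -60, -45, -30, -15, 0, 15, 165]
60 1 [True, True, True, False, False, False] [-180, -165, -150, -135, -120, -105, -90, -75, -60, -45, -30, -15, 0, 15, 30, 45, 60]
60 -1 [True, True, True, True, True, True] [-180, -135, -120, -105, -90, -75, -60, -45, -30, -15, 0, 15, 30, 45, 60]
45 1 [True, True, True, True, True, True] [-180, -165, -150, -135, -120, -105, -90, -75, -60, -45, -30, -15, 0, 15, 30, 45, 60, 75, 90, 105, 150, 165]
45 -1 [True, True, True, True, True, True] [-180, -165, -150, -105, -90, -75, -60, -45, -30, -15, 0, 15, 30, 45, 60, 75, 90, 105, 150, 165]
30 1 [True, True, True, True, True, True] [-180, -165, -150, -135, -120, -105, -90, -75, -60, -45, -30, -15, 0, 15, 30, 45, 60, 75, 90, 135, 150, 165]
30 -1 [True, True, True, True, True, True] [-180, -165, -150, -135, -90, -75, -60, -45, -30, -15, 0, 15, 30, 45, 60, 75, 90, 105, 120, 135, 150, 165]
```

```bash
cat >> h.py <<'E'
HINGE=WELL+HB@np.array([-101,77,0]);
def doortool(th,gap=0,r=120,z=95,off=23.5):
    Rd=R.from_euler('z',YB-th).as_matrix()
    p=HINGE+Rd@np.array([-off-gap,-r,0]);p[2]=z
    return p,toolq([0,0,-1],Rd@np.array([1,0,0]))
E
python3 - <<'E'
from h import *
bot.command_gripper(0.0,30)
for th in (.77,.4,0): print(th,doortool(th)[0].round(),np.round(bot.solve_ik(*doortool(th)),2))
p,q=doortool(.77,40); p[2]=230
bot.move_pose(p,q)
p[2]=95; bot.move_straight(p,vel=120,orientation=q)
print(bot.read_state()["ee_pos"],bot.read_state()["contact_force"])
p,q=doortool(.77,-20)
print(bot.move_straight(p,vel=40,orientation=q,contact_N=1.5))
s=bot.read_state();print(s["clock"],s["ee_pos"],s["contact_force"],doortool(.77)[0])
snap("top","d1",(200,125,380,265),4.2)
E
```

```text
0.77 [391.  -5.  95.] [-0.08 -0.5   2.15 -0.    1.49  0.6 ]
0.4 [425. -34.  95.] [-0.14 -0.41  2.09 -0.    1.46  0.17]
0 [472. -48.  95.] [-0.16 -0.28  2.   -0.    1.43 -0.24]
[360.05574282  20.35565665  95.72819466] [ 0.62490803 -0.31648906  0.18273126]
False
6.7833 [406.19517979 -17.42043966  95.05605263] [ 0.37383028 -0.87352841  0.13697099] [390.73090157  -4.87132604  95.        ]
```

View pics/d1.png

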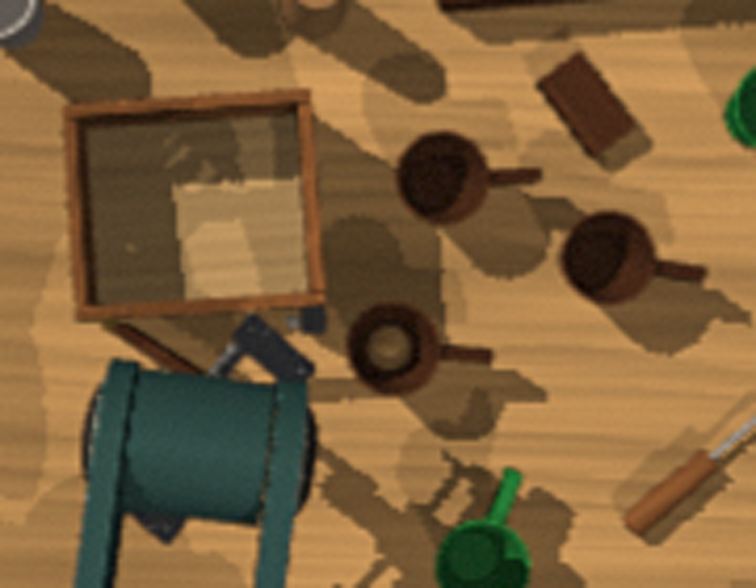

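Run:
```python
from h import *
for th in (.6,.5,.4,.3,.2,.12):
    p,q=doortool(th,-3); bot.move_straight(p,vel=60,orientation=q)
    print(th,bot.read_state()["contact_force"].round(1))
for th,g in ((.0,0),(-.0,-12)):
    p,q=doortool(th,g); r=bot.move_straight(p,vel=20,orientation=q,contact_N=14)
    s=bot.read_state();print(r,s["ee_pos"].round(1),p.round(1),s["contact_force"].round(1))
    if r: break
snap("side","d2",(180,130,330,250),5)
```

```text
0.6 [ 0.7 -0.2  0.2]
0.5 [ 0.3 -0.4 -0.6]
0.4 [0.2 0.  1.1]
0.3 [ 0.3 -0.1  0.1]
0.2 [-0.4  0.9 -0.5]
0.12 [-0.3  0.   0.3]
True [466.5 -47.3  94.4] [471.7 -48.2  95. ] [-2.8  0.3  1.8]
```

View pics/d2.png

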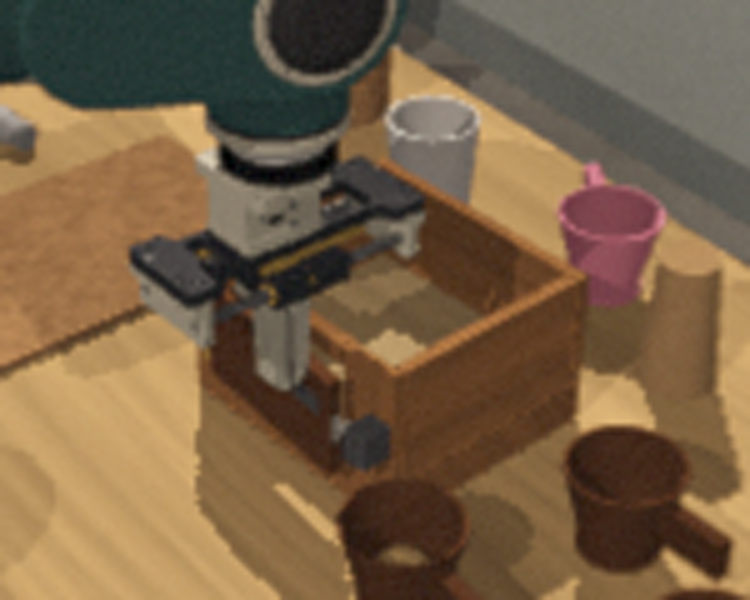

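Run:
```python
from h import *
for k in range(3):
    p,q=doortool(0,-10); r=bot.move_straight(p,vel=15,orientation=q,contact_N=25)
    s=bot.read_state();print(s["clock"],r,s["ee_pos"].round(1),s["contact_force"].round(1))
p,q=doortool(0,60); bot.move_straight(p,vel=100,orientation=q)
p[2]=200; bot.move_straight(p,vel=150)
p[1]=250;bot.move_straight(p,vel=250)
snap("top","d3",(200,125,380,265),4.2)
snap("side","d4",(180,130,330,250),5)
```

```text
10.1667 True [476.9 -47.5  94.2] [-10.4  -1.3   7.5]
10.4667 True [476.8 -47.6  94. ] [-10.8  -0.3   8.5]
10.775 True [476.7 -47.6  93.7] [-12.6  -1.2   7.7]
```

View pics/d3.png

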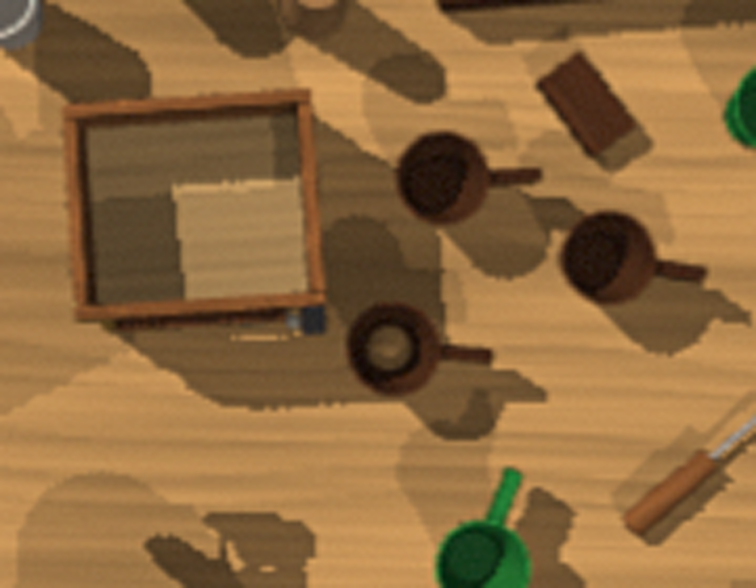

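View pics/d4.png

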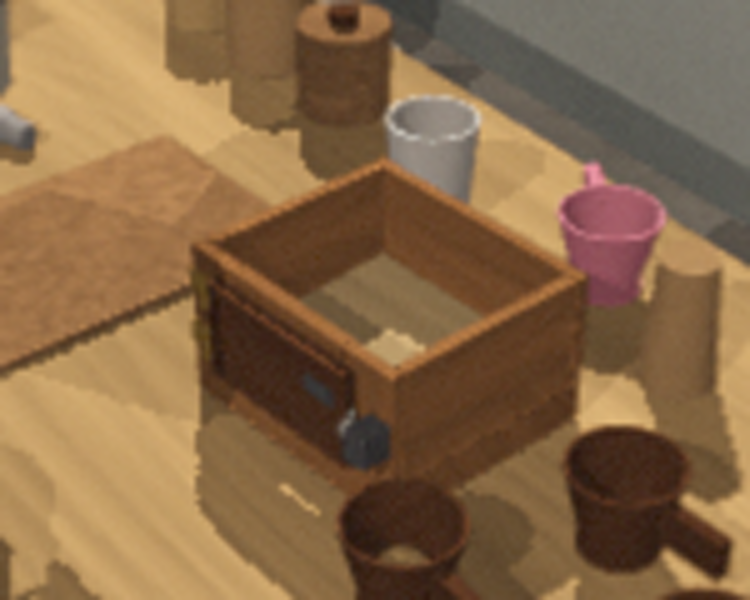

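Run:
```python
from h import *
for b in (45,52,60):
  for sg in(1,-1):
    g=bot.solve_ik(*cuptool([470,-173,36],cupR(np.radians(87.7)),np.radians(b),sg))
    print(b,sg,"grasp",None if g is None else np.round(g,2))
    for psi in (30,45,60,75,88):
      for phi in (0,60,90,105):
        c=WELL+[0,0,105]-R.from_euler('z',np.radians(psi)).apply([85,0,0])
        j=bot.solve_ik(*cuptool(c,cupR(np.radians(psi),np.radians(phi)),np.radians(b),sg))
        print("  ",psi,phi,None if j is None else np.round(j,2))
```

```text
45 1 grasp [-0.83  0.24  1.73  0.53  1.76  2.29]
   30 0 [-0.68 -0.72  2.19  0.73  1.39 -2.8 ]
   30 60 [-0.06 -0.13  1.56 -0.15  1.93 -2.19]
   30 90 [ 0.07  0.22  1.32 -0.42  2.29 -2.19]
   30 105 [ 0.11  0.37  1.24 -0.57  2.45 -2.25]
   45 0 None
   45 60 [-0.07 -0.12  1.55 -0.21  1.88 -2.48]
   45 90 [ 0.12  0.18  1.37 -0.56  2.18 -2.43]
   45 105 [ 0.17  0.32  1.31 -0.74  2.31 -2.46]
   60 0 [-0.72 -0.22  1.85  0.77  1.66  2.96]
   60 60 [-0.08 -0.11  1.54 -0.24  1.82 -2.75]
   60 90 [ 0.16  0.12  1.43 -0.67  2.05 -2.63]
   60 105 [ 0.23  0.24  1.4  -0.86  2.16 -2.63]
   75 0 [-0.67 -0.    1.66  0.73  1.79  2.79]
   75 60 None
   75 90 [ 0.19  0.05  1.5  -0.74  1.9  -2.82]
   75 105 [ 0.28  0.15  1.51 -0.94  1.98 -2.77]
   88 0 [-0.6   0.16  1.48  0.68  1.91  2.67]
   88 60 None
   88 90 None
   88 105 [ 0.31  0.06  1.61 -1.    1.82 -2.88]
45 -1 grasp [-0.83  0.24  1.73  0.53  1.76 -0.85]
   30 0 [-0.68 -0.72  2.19  0.73  1.39  0.34]
   30 60 [-0.06 -0.13  1.56 -0.15  1.93  0.95]
   30 90 [ 0.07  0.22  1.32 -0.42  2.29  0.95]
   30 105 [ 0.11  0.37  1.24 -0.57  2.45  0.89]
   45
[... 3707 characters left out ...]
8  2.58  0.77]
   45 0 [-0.58 -0.44  1.94  0.51  1.53  0.21]
   45 60 [ 0.02 -0.    1.49 -0.4   2.02  0.7 ]
   45 90 [ 0.16  0.28  1.35 -0.75  2.31  0.66]
   45 105 [ 0.2   0.41  1.32 -0.95  2.42  0.59]
   60 0 [-0.59 -0.25  1.8   0.52  1.62 -0.05]
   60 60 [ 0.03 -0.02  1.5  -0.47  1.92  0.45]
   60 90 [ 0.21  0.22  1.43 -0.87  2.15  0.49]
   60 105 [ 0.26  0.33  1.42 -1.07  2.25  0.47]
   75 0 [-0.57 -0.07  1.64  0.5   1.72 -0.26]
   75 60 [ 0.04 -0.04  1.53 -0.51  1.8   0.22]
   75 90 [ 0.26  0.13  1.53 -0.95  1.97  0.35]
   75 105 None
   88 0 [-0.52  0.08  1.49  0.47  1.81 -0.43]
   88 60 [ 0.04 -0.07  1.55 -0.53  1.69  0.02]
   88 90 [ 0.28  0.04  1.62 -1.01  1.8   0.24]
   88 105 None
```

```bash
cat >> h.py <<'E'
B=np.radians(52)
def back(p,q,d): return p-d*R.from_quat(q).as_matrix()[:,1]
def grasp(cxy,lugdeg,beta=B):
    Rc=cupR(np.radians(lugdeg+180)); p,q=cuptool([*cxy,36],Rc,beta,-1)
    a=back(p,q,110); hi=a.copy(); hi[2]=280
    bot.move_pose(hi,q); bot.command_gripper(0.5,40)
    bot.move_straight(a,vel=200,orientation=q)
    r=bot.move_straight(p,vel=80,orientation=q,contact_N=8)
    print("approach contact",r,bot.read_state()["ee_pos"].round(1),p.round(1))
    return p,q
E
python3 - <<'E'
from h import *
s=bot.read_state();p=s["ee_pos"].copy();p[2]=290;bot.move_straight(p,vel=250)
grasp((470.5,-173),-92.3)
snap("side","g1",(180,130,330,250),5)
snap("top","g2",(200,125,380,265),4.2)
print(bot.read_state()["clock"])
E
```

```text
approach contact False [ 468.  -240.2   43.4] [ 467.8 -239.9   43.1]
19.9083
```

View pics/g1.png

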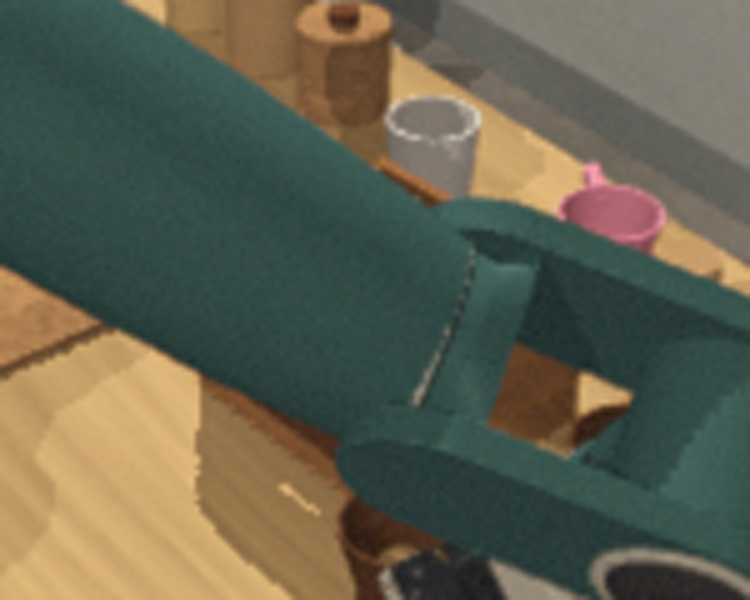

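View pics/g2.png

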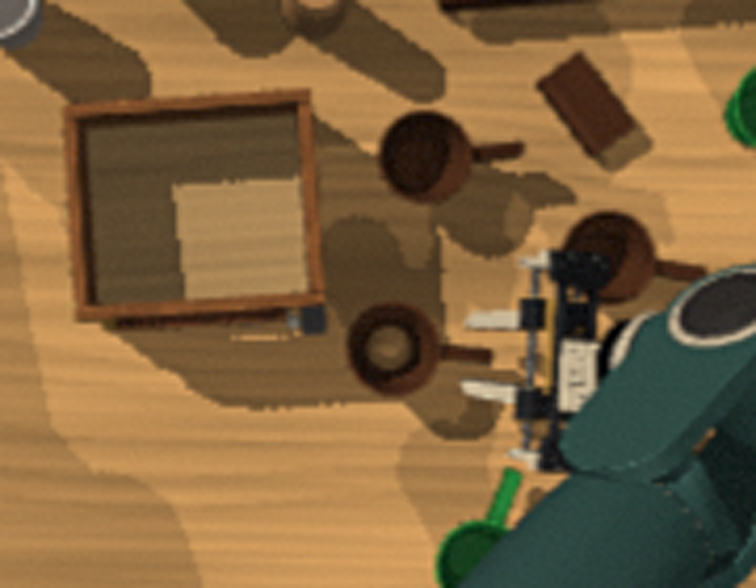

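Run:
```python
from h import *
bot.command_gripper(0.0,40)
s=bot.read_state();print(s["grip_width"]*93,s["contact_force"].round(1))
p=s["ee_pos"].copy();p[2]+=40;bot.move_straight(p,vel=60)
s=bot.read_state();print(s["grip_width"]*93,s["contact_force"].round(1))
snap("top","g3",(200,125,380,265),4.2)
p[2]+=170;bot.move_straight(p,vel=120)
print(bot.read_state()["clock"],bot.read_state()["grip_width"]*93)
snap("top","g4",(200,125,380,265),4.2)
```

```text
13.664910098502535 [-0.1  0.1  0.4]
13.68644065736527 [-0.3  0.9 -1.8]
22.9667 13.940820771881112
```

View pics/g4.png

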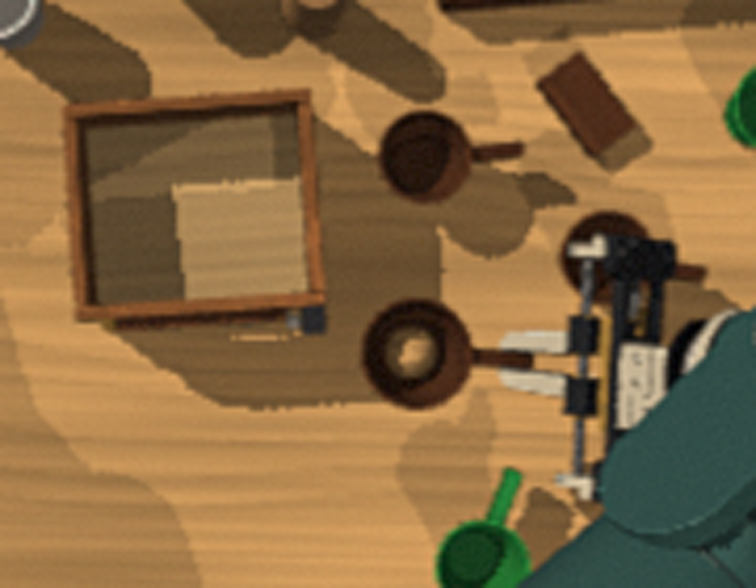

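```bash
cat >> h.py <<'E'
PSI=np.radians(75)
def pour(phi,z=225,d=70):
    c=WELL-d*np.array([np.cos(PSI),np.sin(PSI),0]);c[2]=z
    return cuptool(c,cupR(PSI,np.radians(phi)),B,-1)
E
python3 - <<'E'
from h import *
p,q=pour(0,246);bot.move_straight(p,vel=120,orientation=q)
for f in (20,40,60,70):
    p,q=pour(f,240);bot.move_straight(p,vel=80,orientation=q)
print(bot.read_state()["clock"],bot.read_state()["contact_force"].round(1))
snap("top","p1",(200,125,380,265),4.2);snap("side","p2",(180,100,330,220),5)
E
```

```text
26.1917 [-0.4 -0.  -0.5]
```

View pics/p1.png

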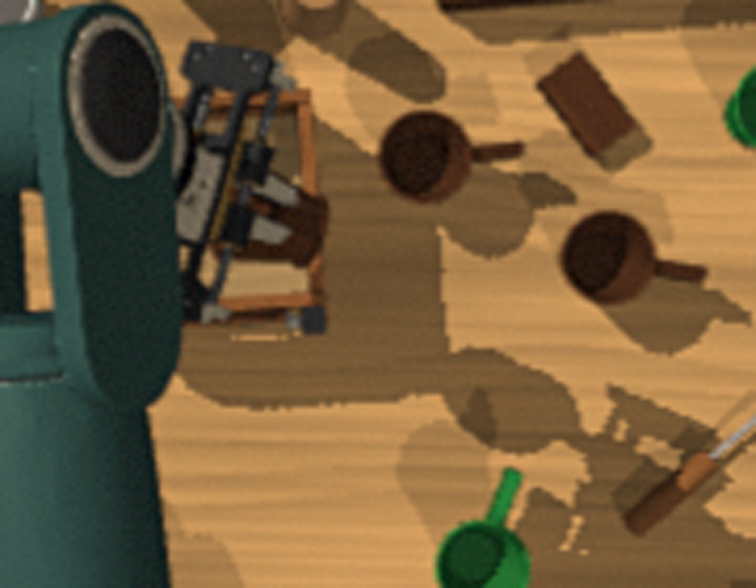

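View pics/p2.png

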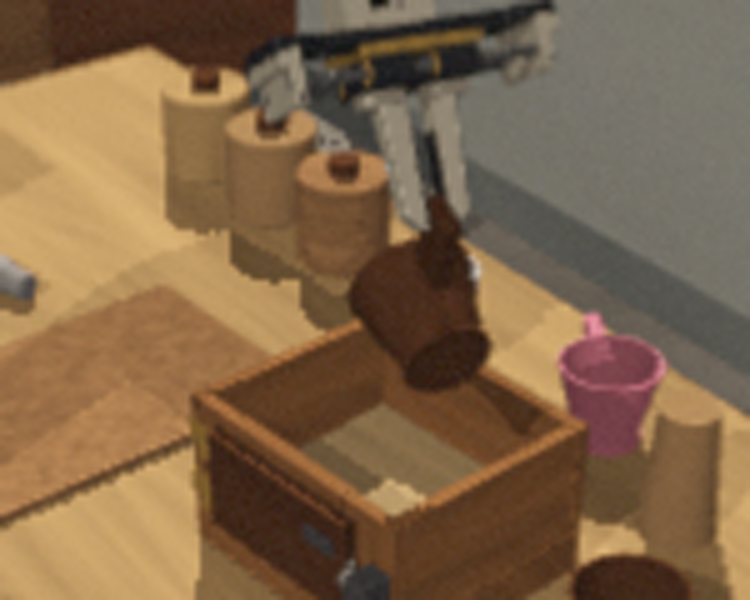

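Cup is held over the well, tipped 70°, clear of the walls. Continue tipping slowly.

Run:
```python
from h import *
for f in (80,88,96,105):
    p,q=pour(f,230);bot.move_straight(p,vel=30,orientation=q)
bot.dwell(1.0)
snap("side","p3",(180,100,330,220),5)
for f in (90,60,30):
    p,q=pour(f,240);bot.move_straight(p,vel=100,orientation=q)
p,q=pour(0,246);bot.move_straight(p,vel=120,orientation=q)
snap("side","p4",(180,100,330,220),5)
print(bot.read_state()["clock"],bot.read_state()["grip_width"]*93)
```

```text
31.8833 13.782707221272704
```

View pics/p3.png

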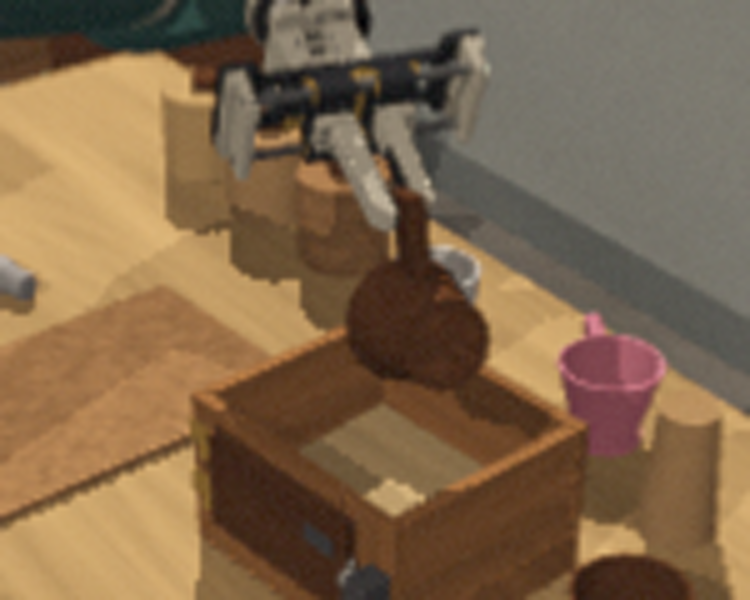

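View pics/p4.png

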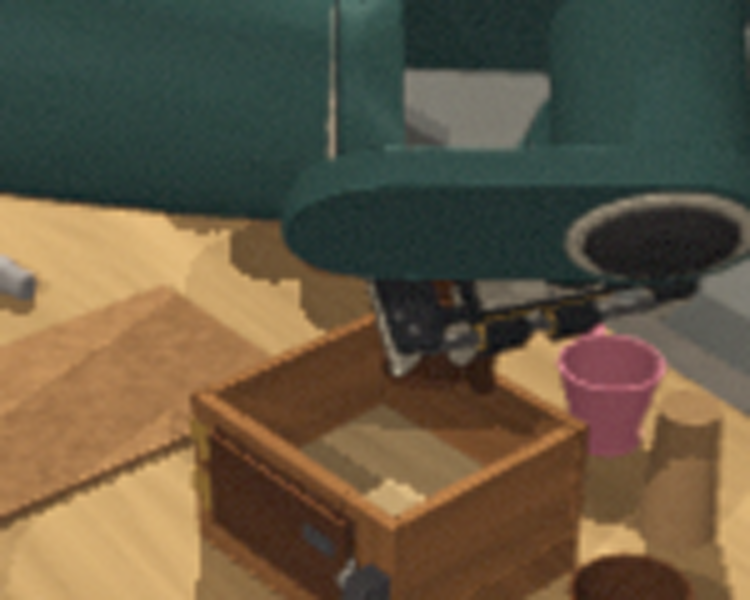

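Run:
```python
from h import *
snap("top","p5",(200,125,380,265),4.2)
```

```text
(no output)
```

View pics/p5.png

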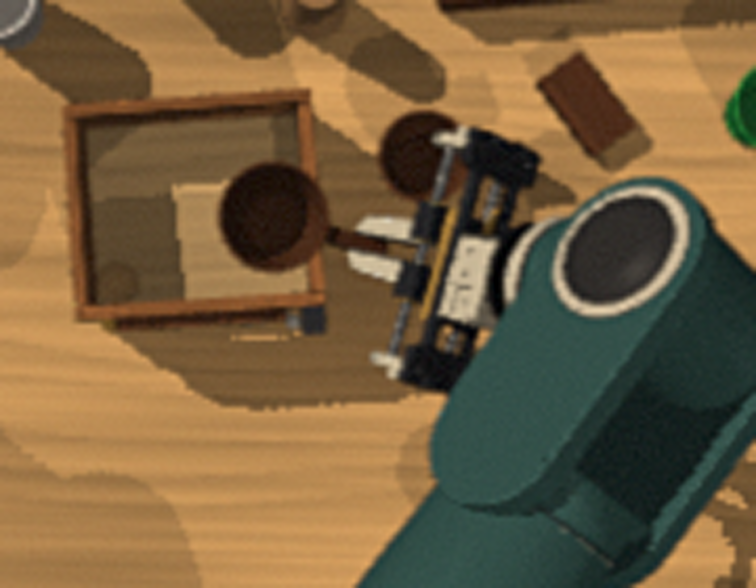

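```bash
cat >> h.py <<'E'
CORK=np.array([475,320,8.]);YC=np.radians(3)
def slot(i,z=44,y=10):
    c=CORK+R.from_euler('z',YC).apply([(105,0,-105)[i],y,0]);c[2]=z
    return cuptool(c,cupR(np.radians(93)),B,-1)
E
python3 - <<'E'
from h import *
print(np.round(bot.read_state()["q"],2))
for i in range(3):
    for z in (260,44):
        p,q=slot(i,z);j=bot.solve_ik(p,q);print(i,z,p.round(),None if j is None else np.round(j,2))
for y in (0,100,200):
    p,q=cuptool([574,y,260],cupR(np.radians(90)),B,-1);print(y,np.round(bot.solve_ik(p,q),2))
E
```

```text
[-0.6  -0.05  1.64  0.63  1.76 -0.28]
0 260 [583. 269. 267.] [ 0.08 -0.05  1.62  0.66  1.55  0.02]
0 44 [583. 269.  51.] [ 0.08  0.1   1.83  0.7   1.27 -0.21]
1 260 [478. 263. 267.] [ 0.09 -0.29  1.83  0.66  1.57  0.05]
1 44 [478. 263.  51.] [ 0.09 -0.13  2.06  0.7   1.27 -0.2 ]
2 260 [373. 258. 267.] [ 0.1  -0.54  2.01  0.66  1.63  0.1 ]
2 44 [373. 258.  51.] [ 0.1  -0.41  2.27  0.69  1.31 -0.15]
0 [-0.47  0.02  1.55  0.61  1.85 -0.38]
100 [-0.32 -0.05  1.62  0.64  1.76 -0.25]
200 [-0.15 -0.1   1.66  0.66  1.67 -0.12]
```

```bash
cat >> h.py <<'E'
def slot(i,z=44,y=10,psi=50):
    c=CORK+R.from_euler('z',YC).apply([(105,0,-105)[i],y,0]);c[2]=z
    return cuptool(c,cupR(np.radians(psi)),B,-1)
def place(i,**k):
    p,q=slot(i,250,**k);bot.move_straight(p,vel=180,orientation=q)
    p,q=slot(i,70,**k);bot.move_straight(p,vel=120,orientation=q)
    p,q=slot(i,38,**k);r=bot.move_straight(p,vel=20,orientation=q,contact_N=3)
    print("touch",r,(bot.read_state()["ee_pos"]-slot(i,44,**k)[0]).round(1))
E
python3 - <<'E'
from h import *
for i in range(3):
    for z in (260,44):
        p,q=slot(i,z);j=bot.solve_ik(p,q);print(i,z,p.round(),None if j is None else np.round(j,2))
place(0)
print(bot.read_state()["clock"])
snap("top","q1",(100,125,290,265),4)
E
```

```text
0 260 [536. 284. 267.] [ 0.26 -0.43  1.93  0.41  1.11  0.87]
0 44 [536. 284.  51.] [ 0.26 -0.28  2.18  0.55  0.75  0.64]
1 260 [431. 279. 267.] [ 0.32 -0.69  2.09  0.36  1.18  0.98]
1 44 [431. 279.  51.] [ 0.32 -0.58  2.39  0.46  0.81  0.79]
2 260 [327. 273. 267.] None
2 44 [327. 273.  51.] None
touch True [-0.  -0.  -0.3]
37.2
```

View pics/q1.png

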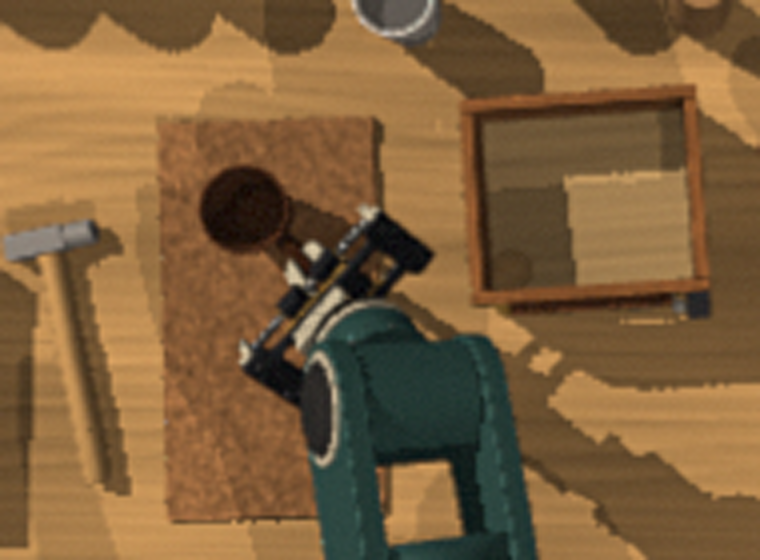

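Run:
```python
from h import *
bot.command_gripper(0.45,40)
s=bot.read_state();q=s["eef_rot"];p=back(s["ee_pos"],q,110)
bot.move_straight(p,vel=120,orientation=q)
p[2]=280;bot.move_straight(p,vel=200)
print(bot.read_state()["clock"])
snap("top","q2",(100,125,380,265),2.8)
```

```text
39.8583
```

View pics/q2.png

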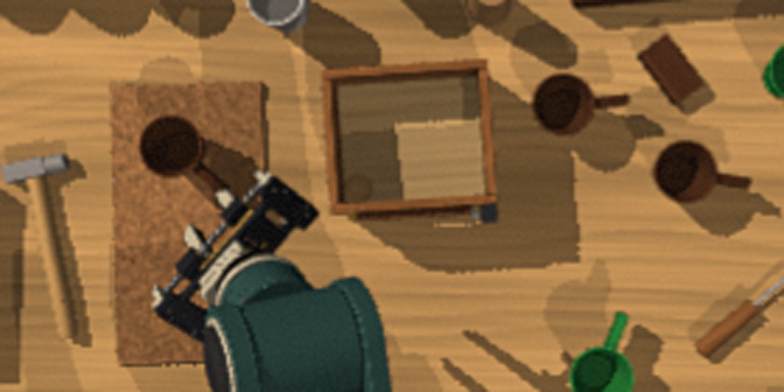

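Run:
```python
import cv2
a=cv2.imread("pics/q2_raw.png")
cv2.imwrite("pics/q3.png",cv2.resize(a[130:215,275:385],None,fx=7,fy=7,interpolation=cv2.INTER_CUBIC))
```

```text
(no output)
```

View pics/q3.png

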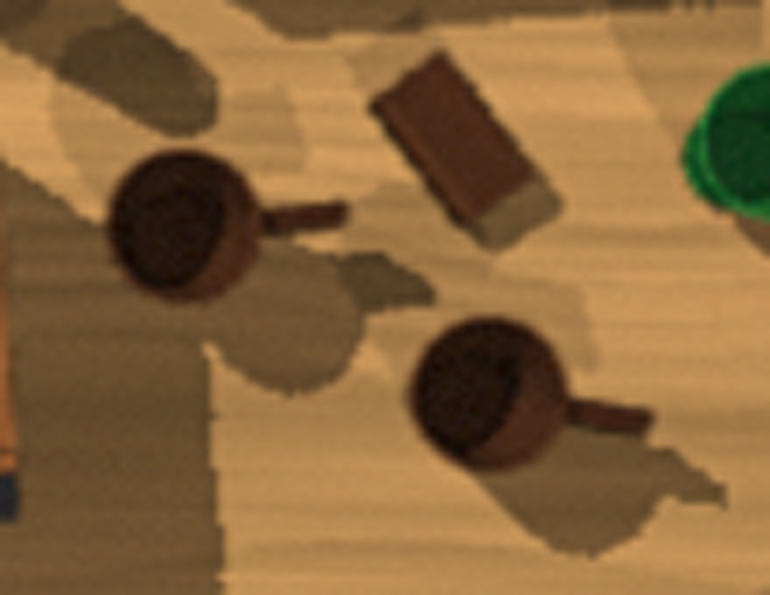

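```bash
cat >> h.py <<'E'
def slot90(i,z=44,y=10,psi=70,sg=-1):
    c=CORK+R.from_euler('z',YC).apply([(105,0,-105)[i],y,0]);c[2]=z
    return cuptool(c,cupR(np.radians(psi)),np.pi/2,sg)
E
python3 - <<'E'
from h import *
c=lambda x,y:((x+.5)/7-.5+275,(y+.5)/7-.5+130)
cups={}
for n,r,l in (("B",(182,226),(347,214)),("C",(487,393),(653,420))):
    a=atz("top",c(*r),72);b=atz("top",c(*l),64);d=b-a;L=np.degrees(np.arctan2(d[1],d[0]));print(n,a.round(1),np.hypot(*d[:2]).round(1),L.round(1))
    for sg in (1,-1):
        for z in (36,220):
            j=bot.solve_ik(*cuptool([a[0],a[1],z],cupR(np.radians(L+180)),np.pi/2,sg));print(sg,z,None if j is None else np.round(j,2))
for i in (1,2):
  for psi in (60,75,93):
    for sg in (1,-1):
      for z in (44,200):
        j=bot.solve_ik(*slot90(i,z,psi=psi,sg=sg));print(i,psi,sg,z,None if j is None else np.round(j,2))
E
```

```text
B [ 645.5 -199.7   72. ] 91.3 -84.2
1 36 [-0.43  0.27  1.54  0.    1.34  2.61]
1 220 [-0.43  0.18  1.34  0.    1.62  2.61]
-1 36 [-0.43  0.27  1.54  0.    1.34 -0.53]
-1 220 [-0.43  0.18  1.34  0.    1.62 -0.53]
C [ 557.6 -366.1   72. ] 92.3 -97.8
1 36 [-0.71  0.25  1.55  0.    1.33  2.57]
1 220 [-0.71  0.17  1.35  0.    1.62  2.57]
-1 36 [-0.71  0.25  1.55  0.    1.33 -0.57]
-1 220 [-0.71  0.17  1.35  0.    1.62 -0.57]
1 60 1 44 [ 0.5  -0.15  1.96 -0.    1.33 -2.12]
1 60 1 200 [ 0.5  -0.24  1.78 -0.    1.6  -2.12]
1 60 -1 44 [ 0.5  -0.15  1.96  0.    1.33  1.02]
1 60 -1 200 [ 0.5  -0.24  1.78  0.    1.6   1.02]
1 75 1 44 [ 0.47 -0.12  1.94 -0.    1.33 -2.41]
1 75 1 200 [ 0.47 -0.21  1.76 -0.    1.6  -2.41]
1 75 -1 44 [ 0.47 -0.12  1.94  0.    1.33  0.74]
1 75 -1 200 [ 0.47 -0.21  1.76  0.    1.6   0.74]
1 93 1 44 [ 0.45 -0.08  1.9   0.    1.32 -2.74]
1 93 1 200 [ 0.45 -0.17  1.72  0.    1.59 -2.74]
1 93 -1 44 [ 0.45 -0.08  1.9   0.    1.32  0.4 ]
1 93 -1 200 [ 0.45 -0.17  1.72  0.    1.59  0.4 ]
2 60 1 44 [ 0.61 -0.37  2.14 -0.    1.38 -2.01]
2 60 1 200 [ 0.61 -0.45  1.94 -0.    1.65 -2.01]
2 60 -1 44 [ 0.61 -0.37  2.14  0.    1.38  1.13]
2 60 -1 200 [ 0.61 -0.45  1.94  0.    1.65  1.13]
2 75 1 44 [ 0.57 -0.35  2.12 -0.    1.37 -2.31]
2 75 1 200 [ 0.57 -0.43  1.92 -0.    1.65 -2.31]
2 75 -1 44 [ 0.57 -0.35  2.12  0.    1.37  0.83]
2 75 -1 200 [ 0.57 -0.43  1.92  0.    1.65  0.83]
2 93 1 44 [ 0.54 -0.31  2.09  0.    1.36 -2.65]
2 93 1 200 [ 0.54 -0.39  1.89  0.    1.63 -2.65]
2 93 -1 44 [ 0.54 -0.31  2.09  0.    1.36  0.49]
2 93 -1 200 [ 0.54 -0.39  1.89  0.    1.63  0.49]
```

```bash
cat >> h.py <<'E'
def fetch(cxy,lug):
    Rc=cupR(np.radians(lug+180)); p,q=cuptool([*cxy,36],Rc,np.pi/2,-1)
    hi=p.copy();hi[2]=260
    bot.move_pose(hi,q);bot.command_gripper(0.45,40)
    m=p.copy();m[2]=110;bot.move_straight(m,vel=200,orientation=q)
    r=bot.move_straight(p,vel=60,orientation=q,contact_N=8);print("down contact",r,bot.read_state()["ee_pos"].round(1))
    bot.command_gripper(0.0,40);print("grip mm",bot.read_state()["grip_width"]*93)
    bot.move_straight(hi,vel=120,orientation=q);print("grip mm",bot.read_state()["grip_width"]*93)
def place90(i,psi=60,y=10):
    f=lambda z:slot90(i,z,y=y,psi=psi)
    p,q=f(245);bot.move_straight(p,vel=200,orientation=q)
    p,q=f(70);bot.move_straight(p,vel=120,orientation=q)
    p,q=f(38);r=bot.move_straight(p,vel=20,orientation=q,contact_N=3)
    print("touch",r,(bot.read_state()["ee_pos"]-f(44)[0]).round(1))
def release():
    bot.command_gripper(0.36,40);p=bot.read_state()["ee_pos"].copy();p[2]+=50;bot.move_straight(p,vel=80);p[2]=280;bot.move_straight(p,vel=200)
E
python3 - <<'E'
from h import *
fetch((557.6,-366),-97.8)
snap("top","r1",(200,100,400,250),4)
print(bot.read_state()["clock"])
E
```

```text
down contact False [ 548.3 -435.5   42.5]
grip mm 13.539161894911276
grip mm 13.54448956287437
47.2333
```

View pics/r1.png

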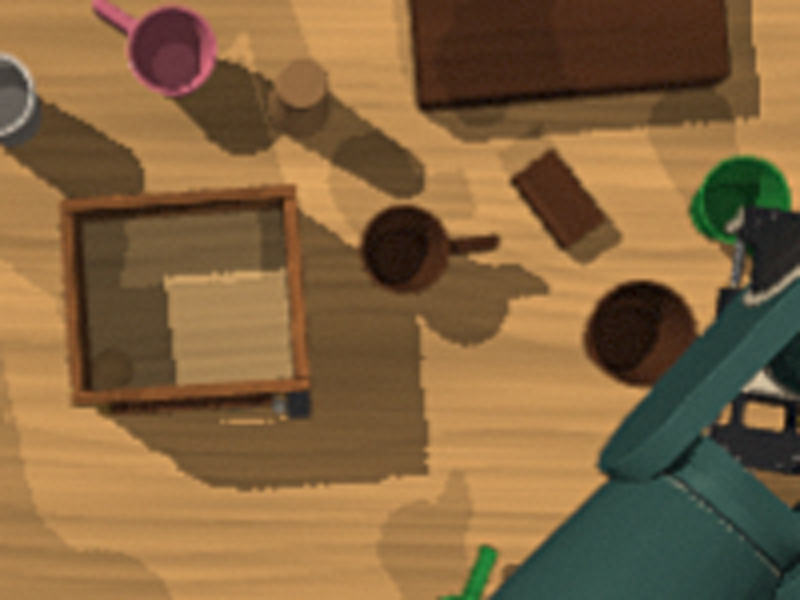

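Cup C is lifted, empty and level. Bead still in the well at left-front. Place in the middle slot.

Run:
```python
from h import *
place90(1);release()
s=bot.read_state();p=s["ee_pos"].copy();print(s["clock"])
snap("top","r2",(100,125,380,265),2.8)
a=cv2.imread("pics/r2_raw.png");cv2.imwrite("pics/r3.png",cv2.resize(a[140:215,275:375],None,fx=7,fy=7,interpolation=cv2.INTER_CUBIC))
```

```text
touch True [-0.2 -0.4 -0.3]
56.1333
```

View pics/r2.png

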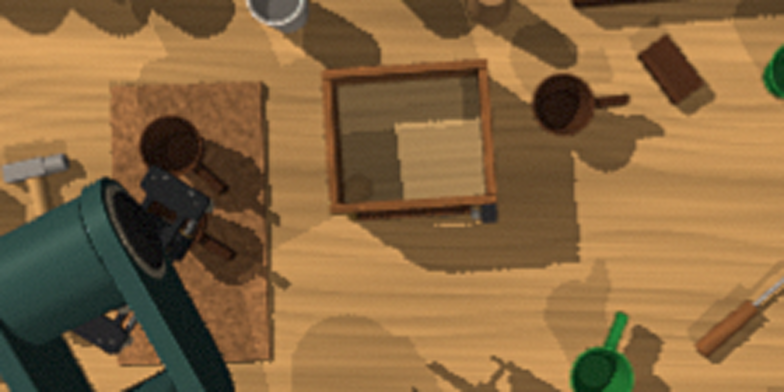

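View pics/r3.png

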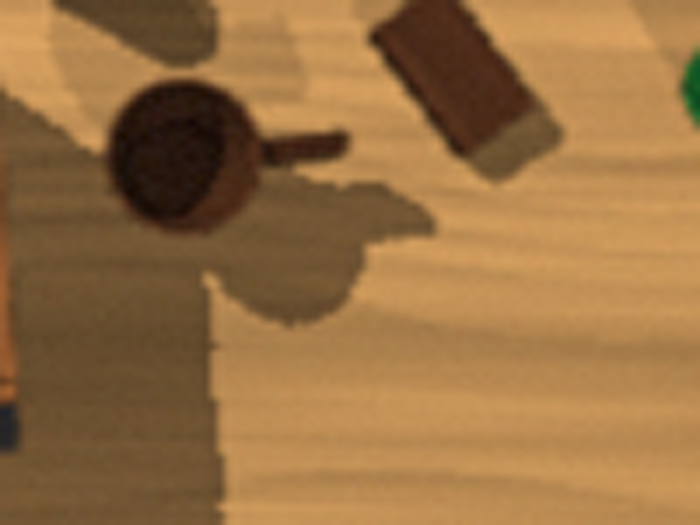

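```bash
python3 - <<'E'
from h import *
fetch((645.5,-199.7),-84.2)
place90(2);release()
s=bot.read_state();p=s["ee_pos"].copy()
q=s["eef_rot"];p=np.array([380.,-150,300]);bot.move_pose(p,q)
print(bot.read_state()["clock"])
snap("top","s1");snap("side","s2",(90,100,330,280),3.3)
E
python3 -c "
import cv2
a=cv2.imread('pics/s1_raw.png');cv2.imwrite('pics/s3.png',cv2.resize(a[140:265,130:290],None,fx=4.8,fy=4.8,interpolation=cv2.INTER_CUBIC))"
```

```text
down contact False [ 652.8 -269.4   42.5]
grip mm 13.139683147959301
grip mm 13.45700651372016
touch True [-0.2 -0.3 -0.2]
73.3833
```

View pics/s3.png

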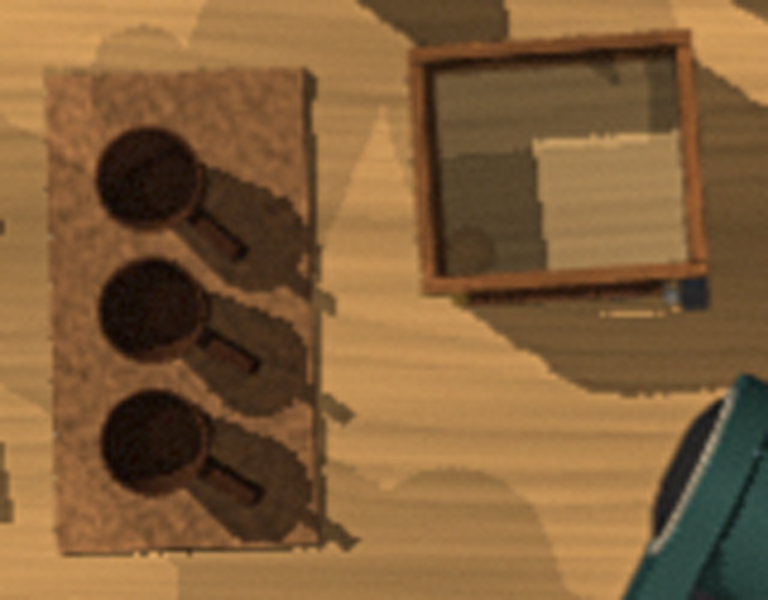

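View pics/s2.png

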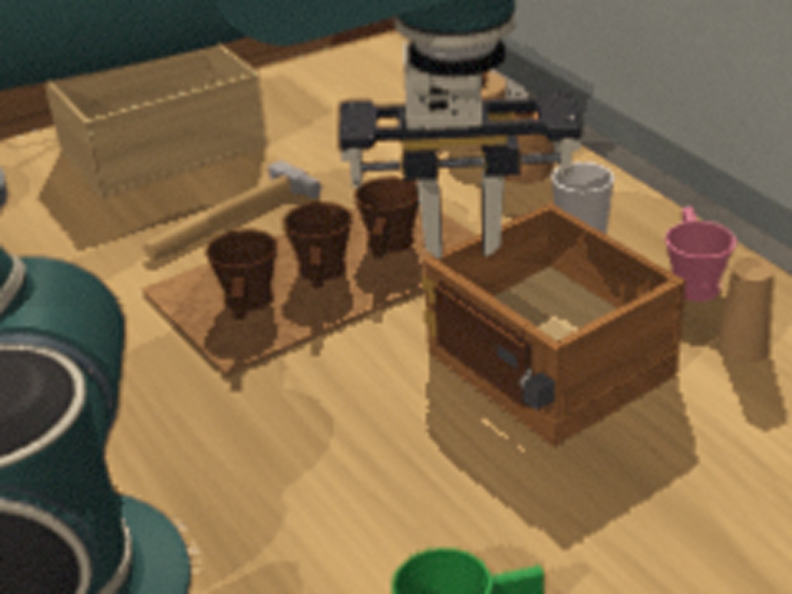

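View pics/s1.png

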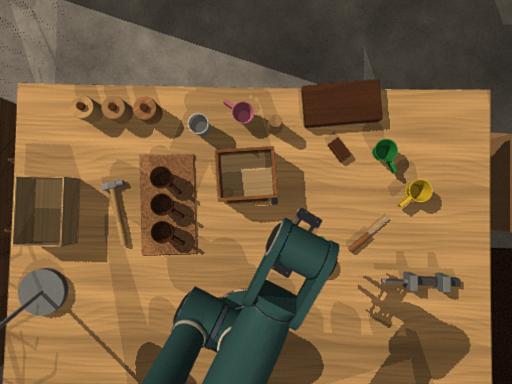

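Run:
```python
from h import *
c=lambda x,y:((x+.5)/4.8-.5+130,(y+.5)/4.8-.5+140)
k=np.array([atz("top",c(*q),8) for q in ((45,67),(303,68),(323,545),(60,553))]);o=k.mean(0);print(o.round(1))
for q in ((149,177),(154,309),(154,442)):
    w=atz("top",c(*q),80)-o; print("cup in cork",R.from_euler('z',-YC).apply(w).round(1))
print("bead in well",(HB.T@(atz("top",c(470,250),62)-WELL)).round(1))
s=bot.read_state();print(s["clock"],s["contact_force"].round(1))
```

```text
[474.5 323.1   8. ]
cup in cork [104.1   5.4  72. ]
cup in cork [-1.1  3.7 72. ]
cup in cork [-106.3    5.9   72. ]
bead in well [-59.6  78.4 -68. ]
73.4833 [-0.3  0.1  0.4]
```

Run:
```python
from h import *
bot.sign_off()
```

```text
the job is handed in; nothing more can be done
```

The dispenser is ready and the job was handed in at about 73 s on the robot's clock. There is no verdict to report, since `sign_off` gives none.

- **Door:** I pushed the outlet door shut past its catch. It stopped at the same position on three further pushes of about 25 N, and both cameras show it closed and flush.
- **Beads:** Only one cup held a bead; the other two looked empty in contrast-boosted crops from both cameras. I gripped that cup by its lug and tipped the bead into the well, keeping the cup clear of the walls by design. I saw no contact in the pictures, but the force was not logged during the last of the tipping.
- **Cups:** All three stand on the cork board, set down by touch. One empty cup was knocked a few centimetres aside during the run, so I measured it again before picking it up.

Last checks before handing in:

| Item | Measured | Limit |
|---|---|---|
| Cups along the board (x) | +104, -1, -106 mm | ±168 mm |
| Cups across the board (y) | 4 to 6 mm | ±78 mm |
| Bead in the well (x, y) | -60, 78 mm | ±88, ±100 mm |

- **Cup and bead heights:** These were assumed in the image measurements, not measured. The touch heights at placing matched the board to within 0.3 mm.
- **Other items:** By eye in the pictures, the bystanders and the coloured cups look unmoved, and the gripper is clear of everything.
- **Disagreement between cameras:** My rough pixel readings of the cork board's corners differed between the two cameras by a few centimetres. I relied on the top view because its corners match the board's known size.

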